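Load a cam follower into a hinged-leaf deburring jig

ROBOT

A 6-joint arm with a two-finger parallel gripper is mounted at the origin on the work surface. World frame = base frame: x ahead of the robot, y to its left, z up, the work surface at z = 0. Lengths are in m, angles in rad, forces in N, time in s.
With the tool pointing down it reaches from about 0.275 to 0.85 m from the base axis. Payload 5.2 kg.
Tool frame: the origin (TCP) lies midway between the tips of the shut fingers; the grasp point (between the pads) lies bot.pinch_z behind it (bot.pinch_z is the distance from the TCP to the grasp point, in m); z points along the fingers, y is the line along which they close (so a half turn about z gives the same grasp; the last joint's range is limited). The gripper opens to 85 mm and grips with 20 to 120 N. Pads are 22 mm wide; open, the fingers measure 114 mm over their backs; the gripper's body (76 mm by 85 mm) begins 54 mm behind the grasp point. The pads swing forward as they close: fully open they stand 13 mm farther back than shut.
Start: joints at [1.039, 0.259, 1.535, -0, 1.348, -0.203], TCP at [0.178, 0.521, 0.231] pointing down, gripper open.
Joint ranges: [-3.14, 3.14], [-0.91, 2.08], [0.19, 2.58], [-1.22, 4.36], [0.22, 2.71], [-3.12, 3.12]. Speed limits (rad/s): [2.57, 2.57, 3.14, 3.14, 3.14, 3.14].

INTERFACE

Orientations are given as a rotation vector (axis times angle).
In Python, from station import bot gives the robot as it stands. The module is installed in compiled form; this text tells all that it offers.
- The arm moves only by the shell command python3 -m creep 'ROWS' [FORCE]. ROWS is a JSON object of lists of equal length, an entry for each row: "dr": the turn, a rotation vector about the tool's x, y, z each as a share of 1.5 rad, from -1 to 1, a list of three; "translation": the shift along the tool's x, y, z each as a share of 30 cm, from -1 to 1, a list of three; "claw": the finger opening in mm, from 0 to 85.4. In form: {"dr": [[rx, ry, rz], ...], "translation": [[x, y, z], ...], "claw": [claw, ...]}. A call has 1 to 10 rows; each row shifts and turns the commanded pose from where the row before left it, along the tool's axes as they then stand; what a row does not reach is not made up. A row lasts 1/10 s, in which the tool goes at most 50 mm and 8.59 degrees, less where a joint would pass 70% of its speed; a pose out of reach is approached as far as the arm can. A call with a number of a shift or a turn outside -1 to 1 is refused whole. A call with a gripper value outside its range is refused whole. The fingers move at their own pace and stop on an object; FORCE is the grip in N (left out, the last holds). Time passes only in rows, so rows that do not move let the fingers close. It gives the time, the measured TCP pose, the force, the opening and the grip force at its end, in the units of the state.
- bot.state(): the state, without advancing time (a new reading comes with each control period).
- bot.capture(name): name is "scene" or "top" or "wrist"; returns the picture (420x560x3 uint8, red, green, blue); there is no depth.
- bot.camera_model(name): a dict with "mtx" (3x3 intrinsics, pixels), "world_from_camera" (4x4, takes a point from camera to world coordinates); the wrist camera has in their place "T_tool_cam" (4x4, takes a point from camera to tool coordinates, whose origin is the TCP and whose axes are the flange's). Camera axes: x right, y down, z forward; pixel columns grow to the right and rows downward; lengths in m; the calibration is good to about 2 mm. The wrist camera is an equidistant fisheye: a pixel r from the principal point sees the ray r / f radians off the axis. A picture is of the moment at which its call begins: read the wrist's pose just before it. camera_model takes no time and is no camera call.
- bot.finish_job(): hands the job in; it is judged then, once.
The state is a dict: "time": time; "q": joint angles; "dq": joint speeds; "effort": joint torques, N m; "tool_pos": TCP position; "orientation": TCP orientation; "wrist_force": force on the tool from outside, world axes, zero at the start; "wrist_torque": the same for the moment, N m; "gripper_width": finger opening in m; "finger_force": force on a finger pad.
Only numpy, scipy, OpenCV 4.12 (cv2) and the standard library are available. Lean on these libraries where they do the work, as an engineer would, in place of code of your own. Each camera call takes 0.05 s, during which the arm holds its last target. There are 200 camera calls.

TASK

Load the deburring jig: take its blue hinged leaf by its bent-steel bar and swing it back until it really rests against the rubber-tipped stop screw behind it, going gently so that the stop is not forced. Then take the white cam follower from the green mat, put it over the brass locating pin and seat it flat on the nest pad. Leave the leaf standing against its stop, and leave the other things on the counter where they lie.

Things in the scene. Friction and masses are not known exactly. Their poses are not given: they have to be found in the camera images.
- jig: Hinged-leaf holding jig fixed on the counter, aluminium plate 187 x 130 x 16 mm. Origin on the counter under the locating pin; z up, -x its front (bar side, roughly towards the robot), +x its rear (hinge). Plate from x = -40 to 147 mm. Leaf rest posts 12 mm thick at x = -24, y = +-44 mm, tops at 52 mm; hinge cheeks at x = 59 to 81, |y| = 52 to 64 mm, tops at 68 mm. The shut leaf covers the pin.
- pin_top (a point): Centre of the top of the brass locating pin, 9 mm diameter, bevelled at its top: 48 mm above the counter and 14 mm above the nest pad. The nest pad is a round flat black pad of 52 mm diameter around the pin, its top 34 mm above the counter.
- leaf_angle (a joint): Hinge angle of the leaf in rad: 0 = shut (level), growing as the bar end swings up and back; pi/2 = upright. The hinge is stiff: the leaf stays at whatever angle it is left, also short of its stop (1 to 4 N at the bar moves it). It meets the stop somewhere from 1.70 to 2.05 rad, depending on how far the stop screw is set out; the setting is not given.
- leaf_hinge (a point): Point on the hinge axis at the leaf's middle: 70 mm behind the pin and 57 mm above the counter. The axis runs along the jig's y.
- leaf: The blue leaf, about 260 g: plate 8 mm thick, 100 mm wide, with a 32 mm square window, and the bar. Origin on the hinge axis, which lies in the plate's mid-plane; x from the bar to the hinge (plate from x = -100 to -8 mm), z out of the upper face, which meets the stop when the leaf is open.
- leaf_bar (a point): Middle of the pull bar of bent dark round steel, 9 mm thick, parallel to the hinge axis, legs 64 mm apart, 134 mm from the hinge axis in the leaf's mid-plane, 34 mm beyond the leaf's free edge (a finger fits between). It can be pinched from above, fingers closing along the jig's x, and turns in the fingers as the leaf swings.
- stop: Yellow stop bracket 12 x 28 x 115 mm at the rear of the base plate; origin at its foot. A screw through it, 60 mm above the hinge axis, points at the opened leaf; its black rubber tip is 14 mm wide. How far it reaches out varies and is not given. The tip gives about 1 mm per 14 N (at the bar: 1 mm per 3 N; stiffer if hit fast). More than 40 N on it (about 18 N at the bar) forces the stop.
- follower: White acetal cam follower: plain roller of 34 mm outer diameter, 18 mm high, 20 g, with a through bore of 12 mm diameter (1.5 mm clearance all round on the pin). Origin at the centre of its underside; z along the bore, upright at the start. Seated, its underside lies on the nest pad.
- mat: Green rubber mat 200 x 160 x 3 mm fixed on the counter, origin at the centre of its underside. Holds the follower, the loupe and the knife.
- loupe: Bystander: brass-rimmed glass loupe, 52 mm diameter, 14 mm high, on the mat. Origin at the centre of its underside.
- knife: Bystander: deburring knife with blue handle, 16 mm thick, about 130 mm long along its y, on the mat. Origin under its middle.
- caliper: Bystander: steel dial caliper lying flat, 232 mm long along its x, 13 mm high. Origin under the middle of the beam.
- cover: Bystander: matte black ABS remote back cover, 150 mm along its x, 44 mm wide, 13 mm high. Origin at the centre of its underside.
- blade_jar: Bystander: clear jar of blades with red cap, 44 mm diameter, 50 mm high. Origin at the centre of its underside.
- brush: Bystander: hand brush with wooden handle, 170 mm along its x, 20 mm high. Origin under its middle.
Mind the look-alikes: they are no part of the job. Of the things that look like the follower, take the one that is farthest from the robot's base at the start.

How it is judged:
By the outcome, as a careful person would: the job done as asked, in the order asked, and still so for the second after the job is handed in, with the robot touching nothing.
It also fails if it takes over 70 s, if anything falls off the work surface, if the arm or the gripper's body presses on something with over 40 N, if the wrist force passes 120 N, or if a joint passes its speed limit or range.

## Working session

There is one attempt and no reset: what is moved stays moved. The work goes in short steps, Python scripts to look and compute and a shell command to move; the robot and the scene stay as the last step left them, time stands still between calls to the robot, and variables do not carry over. Pictures are saved under pics/ and viewed, at most 10 in all, crops included, and the job is handed in when it is done.

```bash
mkdir -p pics; cat > h.py <<'E'
import numpy as np,cv2
from station import bot
from scipy.spatial.transform import Rotation as R
def ray(name,u,v):
    m=bot.camera_model(name);K=np.array(m["mtx"])
    if name=="wrist":
        s=bot.state();T=np.eye(4);T[:3,:3]=R.from_rotvec(s["orientation"]).as_matrix();T[:3,3]=s["tool_pos"]
        W=T@np.array(m["T_tool_cam"])
        x=(u-K[0,2])/K[0,0];y=(v-K[1,2])/K[1,1];r=np.hypot(x,y)
        d=np.array([x/r*np.sin(r),y/r*np.sin(r),np.cos(r)]) if r>1e-9 else np.array([0,0,1.])
    else:
        W=np.array(m["world_from_camera"]);d=np.linalg.inv(K)@[u,v,1]
    d=W[:3,:3]@d
    return W[:3,3],d/np.linalg.norm(d)
def plane(name,u,v,z):
    o,d=ray(name,u,v);return o+d*(z-o[2])/d[2]
def tri(rays):
    A=np.zeros((3,3));b=np.zeros(3)
    for o,d in rays:
        P=np.eye(3)-np.outer(d,d);A+=P;b+=P@o
    p=np.linalg.solve(A,b);return p,[np.linalg.norm((np.eye(3)-np.outer(d,d))@(p-o)) for o,d in rays]
def save(n,img,):cv2.imwrite("pics/"+n+".png",cv2.cvtColor(img,cv2.COLOR_RGB2BGR))
E
python3 - <<'E'
from h import *
for n in("scene","top"):
    i=bot.capture(n);save(n+"0",i);m=bot.camera_model(n);print(n,np.round(m["mtx"],1).tolist(),np.round(m["world_from_camera"],3).tolist())
s=bot.state();print(s,bot.pinch_z);print(bot.camera_model("wrist"))
E
```

```text
scene [[494.2, 0.0, 284.9], [0.0, 494.2, 216.9], [0.0, 0.0, 1.0]] [[-0.875, 0.388, -0.291, 0.931], [0.485, 0.703, -0.52, 0.664], [0.003, -0.596, -0.803, 1.069], [0.0, 0.0, 0.0, 1.0]]
top [[391.1, 0.0, 274.7], [0.0, 391.1, 213.7], [0.0, 0.0, 1.0]] [[0.011, -0.987, 0.159, 0.412], [-1.0, -0.015, -0.024, 0.01], [0.026, -0.159, -0.987, 0.945], [0.0, 0.0, 0.0, 1.0]]
{'time': 0.1, 'q': array([ 1.03923076e+00,  2.59282816e-01,  1.53594337e+00, -3.79292184e-05,
        1.34802757e+00, -2.02810734e-01]), 'dq': array([ 0.00070063, -0.00023028, -0.0050455 , -0.0008194 , -0.00034425,
        0.00109633]), 'effort': array([ 1.66465252e-03, -4.46973002e+01, -2.91249168e+01, -2.77383615e-04,
        6.23254746e-03, -7.30485863e-05]), 'tool_pos': array([0.17732832, 0.52013233, 0.23056316]), 'orientation': array([-5.13979355e-01, -3.09869231e+00,  2.45573255e-03]), 'wrist_force': array([-0.08843984,  0.52987595, -0.27540352]), 'wrist_torque': array([ 0.04049919, -0.0548171 , -0.01614807]), 'finger_force': 0.0, 'gripper_width': 0.08584180198796693} 0.0187
{'mtx': array([[325.1922621 ,   0.        , 281.88773018],
       [  0.        , 325.1922621 , 208.80663322],
       [  0.        ,   0.        ,   1.        ]]), 'T_tool_cam': array([[ 1.02340232e-03, -9.60937786e-01, -2.76762576e-01,
         7.05205635e-02],
       [ 9.99999361e-01,  1.11625333e-03, -1.77944366e-04,
        -2.29431647e-04],
       [ 4.79930613e-04, -2.76762217e-01,  9.60938315e-01,
        -1.42450020e-01],
       [ 0.00000000e+00,  0.00000000e+00,  0.00000000e+00,
         1.00000000e+00]])}
```

View pics/scene0.png

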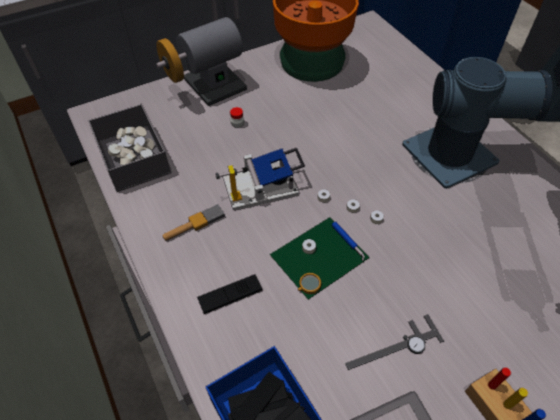

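View pics/top0.png

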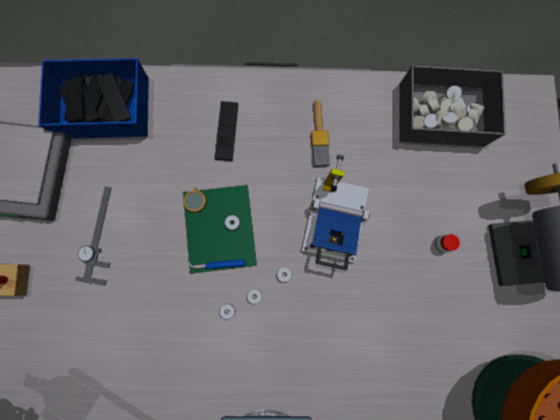

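The scene has white rollers in the top view at (232,222) on the mat, and at (284,275), (254,296), (227,311) on the counter. The robot's base is at the bottom of the picture, so the one on the green mat is farthest and fits the description. The jig is at about (335,225), with its bar at (332,262). I'll confirm with an enlarged crop and measure.

```bash
python3 - <<'E'
from h import *
t=bot.capture("top");s=bot.capture("scene")
a=cv2.resize(t[150:320,180:380],(800,680),interpolation=cv2.INTER_CUBIC)
b=cv2.resize(s[140:280,210:390],(720,560),interpolation=cv2.INTER_CUBIC)
c=np.zeros((600,800,3),np.uint8)
c1=cv2.resize(t[165:315,180:380],(800,600),interpolation=cv2.INTER_CUBIC)
save("crop_top",c1);save("crop_scene",cv2.resize(s[135:285,200:400],(800,600),interpolation=cv2.INTER_CUBIC))
for n,i in(("top",t),("scene",s)):
    g=cv2.cvtColor(i,cv2.COLOR_RGB2HSV)
    gm=cv2.inRange(g,(50,80,20),(90,255,140));
    k=cv2.findContours(gm,0,2)[0];k=max(k,key=lambda q:cv2.contourArea(q) if 150<cv2.boundingRect(q)[1]+0 <320 or True else 0)
    ks=sorted(cv2.findContours(gm,0,2)[0],key=cv2.contourArea)[-3:]
    w=cv2.inRange(g,(0,0,150),(180,60,255))
    for q in ks:
        r=cv2.boundingRect(q);print(n,"green",r,cv2.contourArea(q))
    hull=np.zeros(w.shape,np.uint8)
    q=[q for q in ks if (150<cv2.boundingRect(q)[1]<300)][-1]
    cv2.fillConvexPoly(hull,cv2.convexHull(q),255)
    for p in cv2.findContours(w&hull,0,2)[0]:
        if cv2.contourArea(p)>30:
            (x,y),r=cv2.minEnclosingCircle(p);print("white",x,y,r,plane(n,x,y,.021))
    bm=cv2.inRange(g,(105,120,40),(125,255,255))
    for p in cv2.findContours(bm,0,2)[0]:
        if cv2.contourArea(p)>60:print("blue",cv2.boundingRect(p),cv2.boxPoints(cv2.minAreaRect(p)).round(1).tolist())
for u,v in((232,222),(284,275),(254,296),(227,311)):
    p=plane("top",u,v,.02);print(p.round(3),np.hypot(*p[:2]).round(3))
E
```

```text
top green (190, 267, 38, 6) 50.5
top green (472, 355, 71, 65) 2084.0
top green (185, 185, 71, 82) 4251.0
white 231.5 221.6999969482422 6.628823757171631 [0.53993987 0.08966363 0.021     ]
blue (206, 260, 39, 9) [[205.6999969482422, 261.79998779296875], [243.89999389648438, 259.3999938964844], [244.3000030517578, 265.8999938964844], [206.10000610351562, 268.20001220703125]]
blue (312, 208, 50, 47) [[310.6000061035156, 245.1999969482422], [319.0, 207.3000030517578], [363.29998779296875, 217.1999969482422], [354.8999938964844, 255.10000610351562]]
blue (39, 58, 109, 81) [[39.0, 58.0], [147.0, 58.0], [147.0, 138.0], [39.0, 138.0]]
scene green (302, 291, 13, 8) 24.5
scene green (281, 44, 64, 37) 1586.0
scene green (271, 218, 92, 74) 3245.0
white 308.68182373046875 244.5 5.876578330993652 [0.54091731 0.09094188 0.021     ]
blue (524, 409, 22, 11) [[522.7999877929688, 416.6000061035156], [541.5999755859375, 407.20001220703125], [546.0, 416.0], [527.2000122070312, 425.3999938964844]]
blue (206, 347, 115, 73) [[202.8000030517578, 387.70001220703125], [275.6000061035156, 344.0], [320.3999938964844, 418.70001220703125], [247.60000610351562, 462.3999938964844]]
blue (332, 222, 25, 27) [[330.3999938964844, 224.39999389648438], [334.6000061035156, 220.5], [357.20001220703125, 245.0], [353.0, 248.89999389648438]]
blue (252, 149, 41, 36) [[251.0, 159.39999389648438], [283.0, 147.60000610351562], [292.79998779296875, 174.1999969482422], [260.79998779296875, 186.0]]
[0.539 0.089 0.02 ] 0.547
[ 0.416 -0.036  0.02 ] 0.418
[0.367 0.033 0.02 ] 0.369
[0.333 0.094 0.02 ] 0.346
```

View pics/crop_top.png

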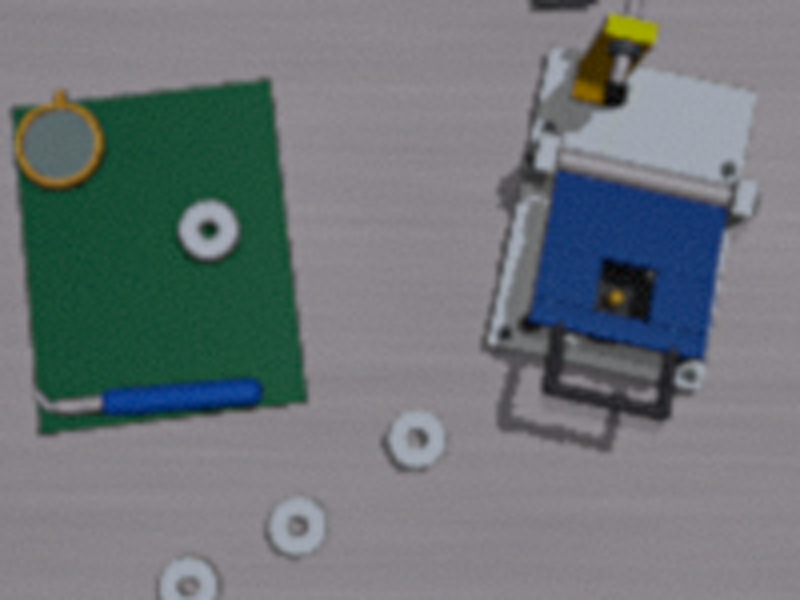

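View pics/crop_scene.png

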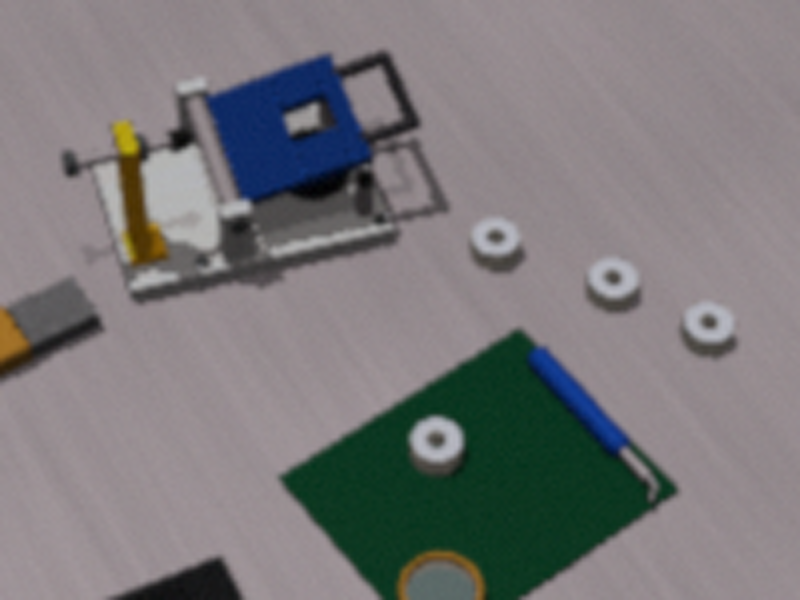

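The crops confirm the follower: it is the white roller on the mat, top view (232,222) and scene (309,245), at 0.547 m against at most 0.418 m for the three look-alikes. The leaf is nearly level, with the bar corners at top (318,263) and (347,268). Next I triangulate the bar and leaf corners.

```bash
python3 - <<'E'
from h import *
T=lambda x,y:ray("top",180+x/4-.4,165+y/4-.4)
S=lambda x,y:ray("scene",200+x/4-.4,135+y/4-.4)
P={}
for n,a,b in(("bar+",(554,391),(413,125)),("bar-",(667,413),(387,58)),("free+",(532,318),(370,157)),("free-",(703,357),(330,58)),("hin+",(558,170),(243,197)),("hin-",(728,207),(210,97)),("plateF+",(487,347),(396,232)),("plateR+",(555,50),(132,290)),("cheek+",(547,150),(236,208)),("cheek-",(745,198),(192,86)),("tip",(614,97),(182,138))):
    p,e=tri([T(*a),S(*b)]);P[n]=p;print(n,p.round(4),np.round(e,4))
pin=plane("top",180+616/4-.4,165+297/4-.4,.048);print("pin",pin)
for n,xy in(("F+",(487,347)),("R+",(555,50)),("R-",(757,93))):
    q=plane("top",180+xy[0]/4-.4,165+xy[1]/4-.4,.016);P[n]=q;print(n,q.round(4))
v=P["R+"]-P["F+"];print("yaw",np.degrees(np.arctan2(v[1],v[0])),np.linalg.norm(v));v=P["R+"]-P["R-"];print(np.degrees(np.arctan2(-v[0],v[1])),np.linalg.norm(v))
E
```

```text
bar+ [ 0.444  -0.109   0.0727] [0.0005 0.0005]
bar- [ 0.4314 -0.1699  0.077 ] [0.0021 0.0021]
free+ [ 0.4844 -0.0968  0.074 ] [0.0004 0.0004]
free- [ 0.4634 -0.1922  0.0726] [0.0012 0.0012]
hin+ [ 0.571  -0.1138  0.064 ] [0.0003 0.0003]
hin- [ 0.5496 -0.2106  0.0607] [0.0021 0.0021]
plateF+ [ 0.4726 -0.0781  0.0077] [0.0001 0.0001]
plateR+ [ 0.6555 -0.1197  0.0092] [0.0004 0.0004]
cheek+ [ 0.5811 -0.1064  0.0667] [0.0009 0.0009]
cheek- [ 0.556  -0.2211  0.0643] [0.0001 0.0001]
tip [ 0.6018 -0.1369  0.1167] [0.0003 0.0003]
pin [ 0.49967286 -0.14892563  0.048     ]
F+ [ 0.472  -0.0773  0.016 ]
R+ [ 0.654 -0.119  0.016]
R- [ 0.6292 -0.2429  0.016 ]
yaw -12.911221495172883 0.1867472538212963
-11.356356673610465 0.12631660400171668
```

Jig: yaw about -12.3°, pin near (0.500,-0.149). The bar's middle is near (0.438,-0.1395,0.073), which is 133 mm from the hinge (given: 134). The leaf starts about 0.12 rad open. The stop tip's height comes out at 0.117 m, as it must be, and suggests contact near 1.85–1.9 rad. I now turn the tool and go above the bar.

```bash
cat >> h.py <<'E'
YAW=np.radians(-12.3);JX=np.array([np.cos(YAW),np.sin(YAW),0]);JY=np.array([-JX[1],JX[0],0])
PIN=np.array([.500,-.1488,0]);HINGE=PIN+.07*JX+[0,0,.057]
def bar(th):return HINGE+.134*(-np.cos(th)*JX+np.sin(th)*np.array([0,0,1]))
def go(p,yaw=YAW):
    s=bot.state();M=R.from_rotvec(s["orientation"]).as_matrix()
    G=np.c_[np.cross([np.cos(yaw),np.sin(yaw),0],[0,0,-1]),[np.cos(yaw),np.sin(yaw),0],[0,0,-1]]
    d=M.T@(np.array(p)-s["tool_pos"]);r=R.from_matrix(M.T@G).as_rotvec()
    print("t",round(s["time"],2),"tool shift share",(d/.3).round(4),"turn share",(r/1.5).round(4),"F",s["wrist_force"].round(1),"w",round(s["gripper_width"],4),"tcp",s["tool_pos"].round(4))
E
python3 -m creep '{"dr":[[0,0,0.1],[0,0,0.1],[0,0,0.1],[0,0,0.1],[0,0,0.1],[0,0,0.1],[0,0,0.1],[0,0,0.1],[0,0,0.1],[0,0,0.07]],"translation":[[0,0,0],[0,0,0],[0,0,0],[0,0,0],[0,0,0],[0,0,0],[0,0,0],[0,0,0],[0,0,0],[0,0,0]],"claw":[24,24,24,24,24,24,24,24,24,24]}' 30
python3 -m creep '{"dr":[[0,0,0],[0,0,0],[0,0,0],[0,0,0],[0,0,0],[0,0,0],[0,0,0],[0,0,0],[0,0,0],[0,0,0]],"translation":[[-0.131,0.088,0],[-0.131,0.088,0],[-0.131,0.088,0],[-0.131,0.088,0],[-0.131,0.088,0],[-0.131,0.088,0],[-0.131,0.088,0],[-0.131,0.088,0],[-0.131,0.088,0],[-0.131,0.088,0]],"claw":[24,24,24,24,24,24,24,24,24,24]}'
python3 -m creep '{"dr":[[0,0,0],[0,0,0],[0,0,0],[0,0,0],[0,0,0],[0,0,0]],"translation":[[-0.131,0.088,0],[-0.131,0.088,0],[-0.131,0.088,0],[-0.131,0.088,0],[-0.131,0.088,0],[0,0,0]],"claw":[24,24,24,24,24,24]}'
python3 - <<'E'
from h import *
go([.4377,-.1395,.14]);save("w1",bot.capture("wrist"))
E
```

```text
time: 1.2
tool_pos: [0.1775, 0.5204, 0.2311]
orientation: [2.45, 1.966, -0.001]
wrist_force: [0.1, -0.8, 0.6]
gripper_width: 0.0241
finger_force: 0.0
time: 2.2
tool_pos: [0.3527, 0.0788, 0.2315]
orientation: [2.445, 1.972, 0.001]
wrist_force: [1.2, 0.1, 0.4]
gripper_width: 0.0238
finger_force: 0.0
time: 2.8
tool_pos: [0.4418, -0.1447, 0.231]
orientation: [2.448, 1.965, -0.001]
wrist_force: [-0.1, 1.3, -0.3]
gripper_width: 0.0239
finger_force: 0.0
t 2.8 tool shift share [ 0.0145 -0.0175  0.3033] turn share [ 0.0009  0.0014 -0.0021] F [-0.1  1.3 -0.3] w 0.0239 tcp [ 0.4418 -0.1447  0.231 ]
```

View pics/w1.png

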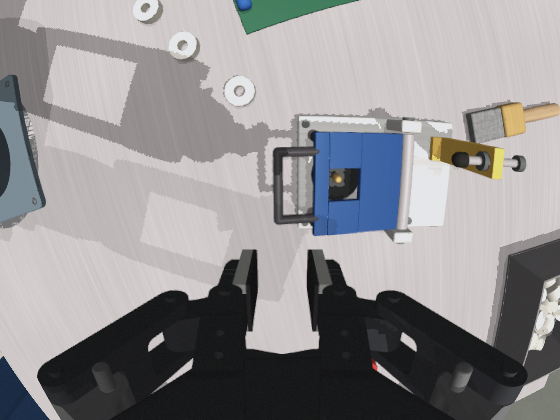

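The wrist view shows the bar's cross piece from (280,150) to (280,220), its middle near (280,185). The pin is seen through the window at (337,180), and the fingers' midline is at column 282. Check against the estimates:

```bash
python3 - <<'E'
from h import *
b=plane("wrist",280,185,.073);p=plane("wrist",337,180,.048);print(b,p,bar(.12))
for P,n in((b,"bar"),(p,"pin")):
    d=P-PIN;print(n,d@JX,d@JY)
for u,v in((404,124),(402,238)):
    d=plane("wrist",u,v,.068)-PIN;print("cheek",d@JX,d@JY)
m=bar(.12);go([m[0],m[1],.073-.0187])
E
```

```text
[ 0.43986453 -0.13479255  0.073     ] [ 0.4969131  -0.14707349  0.048     ] [ 0.43841061 -0.13537134  0.07304144]
bar -0.061739106811906114 0.0008752398265138139
pin -0.003383839179662097 0.001029278180442036
cheek 0.05881195853413079 0.061739926288898204
cheek 0.06669003771622176 -0.05612613408455873
t 2.85 tool shift share [ 0.0197 -0.0111  0.5882] turn share [-0.0005 -0.     -0.0016] F [-1.   1.6 -0.2] w 0.0239 tcp [ 0.4405 -0.1419  0.2307]
```

```bash
python3 -m creep '{"dr":[[0,0,0],[0,0,0],[0,0,0],[0,0,0],[0,0,0],[0,0,0]],"translation":[[0.02,-0.009,0],[0,0,0.1],[0,0,0.1],[0,0,0.1],[0,0,0.1],[0,0,0]],"claw":[24,24,24,24,24,24]}'
python3 - <<'E'
from h import *
m=bar(.12);go([m[0],m[1],.073-.0187])
i=bot.capture("wrist");save("w2",i)
E
```

```text
time: 3.45
tool_pos: [0.4354, -0.1293, 0.1084]
orientation: [-2.437, -1.97, 0.004]
wrist_force: [-0.9, 0.1, 0.2]
gripper_width: 0.0242
finger_force: 0.0
t 3.45 tool shift share [-0.0183  0.0155  0.1802] turn share [-0.0051 -0.0019  0.0025] F [-0.9  0.1  0.2] w 0.0242 tcp [ 0.4354 -0.1293  0.1084]
```

View pics/w2.png

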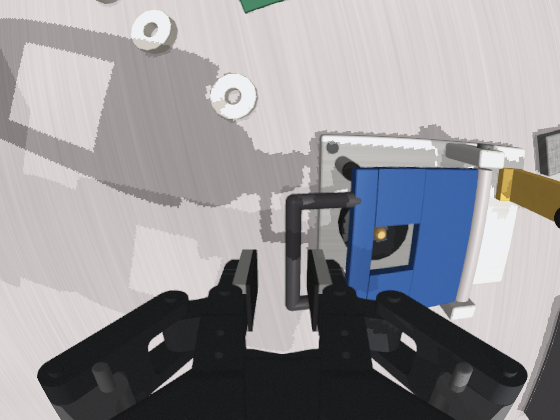

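The bar now spans (294,200) to (293,305), its middle near (293,253), slightly to the +y side of the fingers' midline.

```bash
python3 - <<'E'
from h import *
for k in range(3):
    b=plane("wrist",293.5,253,.073);d=b-PIN;print(b.round(4),d@JX,d@JY)
    go([b[0],b[1],.073-.0187]);bot.capture("wrist")
d=plane("wrist",381,235,.048);print(d)
E
```

```text
[ 0.4414 -0.1411  0.073 ] -0.05886068614643997 -0.004925870159913503
t 3.5 tool shift share [-0.032   0.0229  0.187 ] turn share [-0.0028 -0.0011  0.0024] F [-0.5  0.1  0.3] w 0.0241 tcp [ 0.4369 -0.1304  0.1104]
[ 0.4428 -0.1428  0.073 ] -0.05715020932280406 -0.006331802060304368
t 3.55 tool shift share [-0.0341  0.0229  0.1918] turn share [-0.0006 -0.0003  0.0023] F [-0.3  0.7 -0.1] w 0.0239 tcp [ 0.4383 -0.1314  0.1119]
[ 0.4437 -0.144   0.073 ] -0.055999626940815485 -0.0073314610141313775
t 3.6 tool shift share [-0.0353  0.0228  0.1947] turn share [0.001  0.0003 0.0021] F [-0.3  0.4  0.1] w 0.0241 tcp [ 0.4392 -0.1322  0.1127]
[ 0.5059461  -0.15624486  0.048     ]
```

```bash
python3 -m creep '{"dr":[[0,0,0],[0,0,0],[0,0,0]],"translation":[[0,0,0],[0,0,0],[0,0,0]],"claw":[24,24,24]}'
python3 - <<'E'
from h import *
i=bot.capture("wrist");b=PIN-.0615*JX-.001*JY
g=i.max(2);row=[(v,np.flatnonzero(g[v,262:306]<75)[[0,-1]]+262) for v in (225,232,240) if (g[v,262:306]<75).any()]
for v,c in row:
    q=plane("wrist",c.mean(),v,.073)-PIN;print(v,c,q@JX,q@JY)
go([b[0],b[1],.073-.0187])
E
```

```text
time: 3.95
tool_pos: [0.439, -0.1331, 0.112]
orientation: [2.444, 1.972, 0.001]
wrist_force: [0.7, -0.1, -1.0]
gripper_width: 0.0239
finger_force: 0.0
225 [278 291] -0.06171974194163134 0.010117354384393313
232 [277 292] -0.06169743173135026 0.005720948305602694
240 [278 291] -0.06167090406786251 0.0006101443938915877
t 4.0 tool shift share [-0.011   0.005   0.1918] turn share [0.0007 0.0002 0.001 ] F [-0.2 -0.5  0.6] w 0.0245 tcp [ 0.4389 -0.1331  0.1118]
```

```bash
python3 -m creep '{"dr":[[0,0,0],[0,0,0],[0,0,0],[0,0,0],[0,0,0],[0,0,0],[0,0,0],[0,0,0]],"translation":[[-0.006,0.004,0.06],[0,0,0.06],[0,0,0.05],[0,0,0.02],[0,0,0],[0,0,0],[0,0,0],[0,0,0]],"claw":[24,24,24,24,24,24,5,5]}' 25
python3 -m creep '{"dr":[[0,0,0],[0,0,0],[0,0,0]],"translation":[[0,0,0],[0,0,0],[0,0,0]],"claw":[5,5,5]}'
python3 - <<'E'
from h import *
s=bot.state();d=s["tool_pos"]+[0,0,.0187]-PIN;print(d@JX,d@JY,d[2],s["finger_force"])
# angle from x,z
c=d-(HINGE-PIN);print("r,theta",np.hypot(c@JX,c[2]),np.arctan2(c[2],-(c@JX)))
E
```

```text
time: 4.8
tool_pos: [0.4401, -0.1353, 0.055]
orientation: [2.444, 1.972, 0.001]
wrist_force: [1.3, 0.0, 0.3]
gripper_width: 0.0082
finger_force: 24.4
time: 5.1
tool_pos: [0.4401, -0.1353, 0.0547]
orientation: [2.444, 1.972, 0.001]
wrist_force: [2.2, -1.2, 1.0]
gripper_width: 0.0085
finger_force: 24.4
-0.061441435098081074 0.0004476845434539297 0.07339366504876726 24.41230148077011
r,theta 0.13245981697999668 0.12408145973788728
```

```bash
python3 - <<'E'
import numpy as np
th=np.linspace(.12,1.68,27)
y=-.134*np.cos(th)/.3;z=-.134*np.sin(th)/.3
for a,b,c in zip(th[1:],np.diff(y),np.diff(z)):print(f"{a:.2f}:[0,{b:.4f},{c:.4f}]",end=" ")
E
```

```text
0.18:[0,0.0040,-0.0265] 0.24:[0,0.0056,-0.0262] 0.30:[0,0.0071,-0.0258] 0.36:[0,0.0087,-0.0254] 0.42:[0,0.0102,-0.0248] 0.48:[0,0.0117,-0.0241] 0.54:[0,0.0131,-0.0234] 0.60:[0,0.0145,-0.0226] 0.66:[0,0.0158,-0.0217] 0.72:[0,0.0171,-0.0207] 0.78:[0,0.0183,-0.0196] 0.84:[0,0.0194,-0.0185] 0.90:[0,0.0205,-0.0173] 0.96:[0,0.0215,-0.0160] 1.02:[0,0.0224,-0.0147] 1.08:[0,0.0232,-0.0133] 1.14:[0,0.0240,-0.0119] 1.20:[0,0.0247,-0.0105] 1.26:[0,0.0253,-0.0090] 1.32:[0,0.0257,-0.0074] 1.38:[0,0.0261,-0.0059] 1.44:[0,0.0265,-0.0043] 1.50:[0,0.0267,-0.0027] 1.56:[0,0.0268,-0.0011] 1.62:[0,0.0268,0.0005] 1.68:[0,0.0267,0.0021]
```

```bash
cat >> h.py <<'E'
H2=PIN+.0715*JX+np.array([0,0,.057])
def ang():
    s=bot.state();c=s["tool_pos"]+[0,0,.0187]-H2
    print("r %.4f th %.3f dy %.4f"%(np.hypot(c@JX,c[2]),np.arctan2(c[2],-(c@JX)),c@JY),"Fx %.1f Fy %.1f Fz %.1f"%(s["wrist_force"]@JX,s["wrist_force"]@JY,s["wrist_force"][2]),"w",s["gripper_width"].round(4),"t",s["time"])
E
python3 -m creep '{"dr":[[0,0,0],[0,0,0],[0,0,0],[0,0,0],[0,0,0],[0,0,0],[0,0,0],[0,0,0],[0,0,0],[0,0,0]],"translation":[[0,0.004,-0.0265],[0,0.0056,-0.0262],[0,0.0071,-0.0258],[0,0.0087,-0.0254],[0,0.0102,-0.0248],[0,0.0117,-0.0241],[0,0.0131,-0.0234],[0,0.0145,-0.0226],[0,0.0158,-0.0217],[0,0,0]],"claw":[5,5,5,5,5,5,5,5,5,5]}'
python3 -c 'from h import *;ang()'
```

```text
time: 6.1
tool_pos: [0.4699, -0.1417, 0.1208]
orientation: [2.441, 1.968, 0.007]
wrist_force: [13.4, -1.8, -11.1]
gripper_width: 0.008
finger_force: 24.5Traceback (most recent call last):
  File "<string>", line 1, in <module>
    from h import *;ang()
                    ~~~^^
  File "h.py", line 34, in ang
    print("r %.4f th %.3f dy %.4f"%(np.hypot(c@JX,c[2]),np.arctan2(c[2],-(c@JX)),c@JY),"Fx %.1f Fy %.1f Fz %.1f"%(s["wrist_force"]@JX,s["wrist_force"]@JY,s["wrist_force"][2]),"w",s["gripper_width"].round(4),"t",s["time"])
                                                                                                                                                                                   ^^^^^^^^^^^^^^^^^^^^^^^^
AttributeError: 'float' object has no attribute 'round'
```

```bash
sed -i 's/s\["gripper_width"\].round(4)/round(s["gripper_width"],4)/' h.py; python3 -c '
from h import *;ang()
save("w3",bot.capture("wrist"))'
```

```text
r 0.1315 th 0.678 dy 0.0005 Fx 13.5 Fy 1.1 Fz -11.1 w 0.008 t 6.1
```

View pics/w3.png

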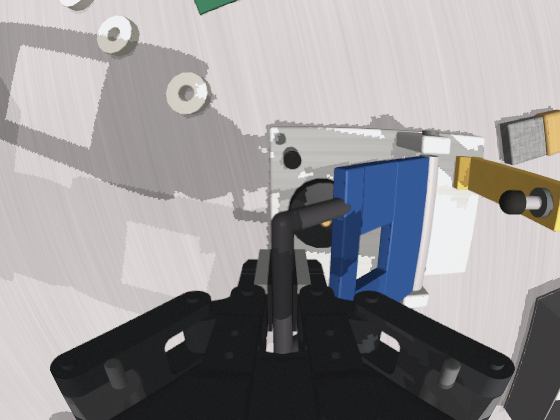

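The bar is well held; it passes between the pads at (283,250–350). The 17 N is purely radial, so my path was started at too small an angle. A refit gives the hinge at 70.8 mm, the bar 5 mm higher in the fingers, and a present angle of about 0.71. I relieve that first.

```bash
sed -i 's/^H2=.*/H2=PIN+.0708*JX+np.array([0,0,.052])/' h.py
python3 -m creep '{"dr":[[0,0,0],[0,0,0],[0,0,0],[0,0,0]],"translation":[[0,0.01,0.006],[0,0,0],[0,0,0],[0,0,0]],"claw":[5,5,5,5]}'
python3 - <<'E'
from h import *
ang()
th=np.linspace(.71,1.61,16)
y=-.134*np.cos(th)/.3;z=-.134*np.sin(th)/.3
for a,b,c in zip(th[1:],np.diff(y),np.diff(z)):print(f"{a:.2f}:[0,{b:.4f},{c:.4f}]",end=" ")
E
```

```text
time: 6.55
tool_pos: [0.4681, -0.1412, 0.1184]
orientation: [-2.444, -1.972, 0.002]
wrist_force: [-2.4, -1.6, -0.1]
gripper_width: 0.0082
finger_force: 25.4
r 0.1341 th 0.688 dy 0.0007 Fx -2.0 Fy -2.1 Fz -0.1 w 0.0082 t 6.55
0.77:[0,0.0181,-0.0198] 0.83:[0,0.0192,-0.0187] 0.89:[0,0.0203,-0.0175] 0.95:[0,0.0213,-0.0162] 1.01:[0,0.0223,-0.0149] 1.07:[0,0.0231,-0.0136] 1.13:[0,0.0239,-0.0122] 1.19:[0,0.0246,-0.0107] 1.25:[0,0.0252,-0.0092] 1.31:[0,0.0257,-0.0077] 1.37:[0,0.0261,-0.0061] 1.43:[0,0.0264,-0.0046] 1.49:[0,0.0266,-0.0030] 1.55:[0,0.0268,-0.0014] 1.61:[0,0.0268,0.0002]
```

Relieved, with r = 0.1341. I continue on the arc in two parts, checking in between.

```bash
python3 -m creep '{"dr":[[0,0,0],[0,0,0],[0,0,0],[0,0,0],[0,0,0],[0,0,0],[0,0,0],[0,0,0],[0,0,0]],"translation":[[0,0.0181,-0.0205],[0,0.0192,-0.019],[0,0.0203,-0.0175],[0,0.0213,-0.0162],[0,0.0223,-0.0149],[0,0.0231,-0.0136],[0,0.0239,-0.0122],[0,0,0],[0,0,0]],"claw":[5,5,5,5,5,5,5,5,5]}'
python3 -c 'from h import *;ang()'
```

```text
time: 7.45
tool_pos: [0.5131, -0.1508, 0.1548]
orientation: [2.444, 1.972, 0.001]
wrist_force: [-5.2, -0.0, 9.7]
gripper_width: 0.0082
finger_force: 25.7
r 0.1345 th 1.128 dy 0.0008 Fx -5.0 Fy -1.1 Fz 9.7 w 0.0082 t 7.45
```

```bash
python3 -m creep '{"dr":[[0,0,0],[0,0,0],[0,0,0],[0,0,0],[0,0,0],[0,0,0],[0,0,0],[0,0,0],[0,0,0]],"translation":[[0,0.023,-0.018],[0,0.025,-0.0092],[0,0.0257,-0.0077],[0,0.0261,-0.0061],[0,0.0264,-0.0046],[0,0.0266,-0.003],[0,0,0],[0,0,0],[0,0,0]],"claw":[5,5,5,5,5,5,5,5,5]}'
python3 -c 'from h import *;ang()'
```

```text
time: 8.35
tool_pos: [0.5584, -0.1605, 0.1682]
orientation: [2.443, 1.971, 0.003]
wrist_force: [0.0, 0.6, 5.6]
gripper_width: 0.0077
finger_force: 25.7
r 0.1353 th 1.487 dy 0.0010 Fx -0.1 Fy 0.6 Fz 5.6 w 0.0077 t 8.35
```

```bash
python3 -m creep '{"dr":[[0,0,0],[0,0,0],[0,0,0],[0,0,0],[0,0,0]],"translation":[[0,0.0266,-0.006],[0,0.0267,0.0005],[0,0.0267,0.002],[0,0,0],[0,0,0]],"claw":[5,5,5,5,5]}'
python3 - <<'E'
from h import *
ang()
th=np.arange(1.67,2.06,.02)
y=-.134*np.cos(th)/.3;z=-.134*np.sin(th)/.3
for a,b,c in zip(th[1:],np.diff(y),np.diff(z)):print(f"{a:.2f}:[0,{b:.4f},{c:.4f}]",end=" ")
t=bot.capture("scene");w=bot.capture("wrist")
save("mix",np.hstack([cv2.resize(t[120:240,195:335],(400,343),interpolation=cv2.INTER_CUBIC),cv2.resize(w,(400,343))]))
E
```

```text
time: 8.85
tool_pos: [0.5819, -0.1656, 0.1684]
orientation: [2.444, 1.972, 0.002]
wrist_force: [2.4, 1.0, 1.1]
gripper_width: 0.0076
finger_force: 25.3
r 0.1357 th 1.665 dy 0.0011 Fx 2.1 Fy 1.5 Fz 1.1 w 0.0076 t 8.85
1.69:[0,0.0089,0.0010] 1.71:[0,0.0089,0.0012] 1.73:[0,0.0088,0.0013] 1.75:[0,0.0088,0.0015] 1.77:[0,0.0088,0.0017] 1.79:[0,0.0087,0.0019] 1.81:[0,0.0087,0.0020] 1.83:[0,0.0087,0.0022] 1.85:[0,0.0086,0.0024] 1.87:[0,0.0086,0.0025] 1.89:[0,0.0085,0.0027] 1.91:[0,0.0085,0.0029] 1.93:[0,0.0084,0.0031] 1.95:[0,0.0083,0.0032] 1.97:[0,0.0083,0.0034] 1.99:[0,0.0082,0.0036] 2.01:[0,0.0081,0.0037] 2.03:[0,0.0080,0.0039] 2.05:[0,0.0080,0.0040]
```

View pics/mix.png

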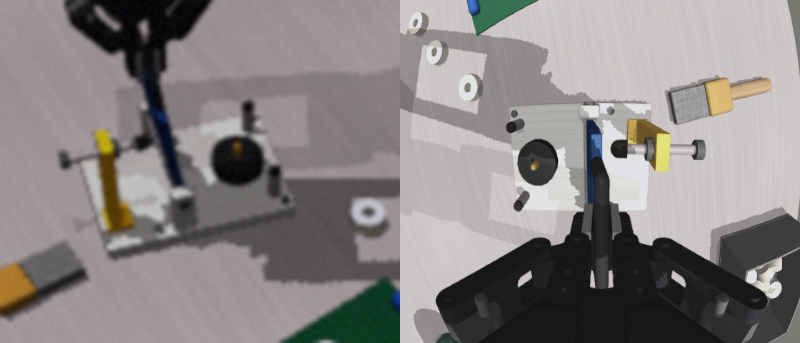

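The leaf is upright, and the screw's rubber tip (wrist part at (618,150)) is still a short way behind it. The pin is at wrist (536,166) in the composite. Now I creep about 1.3 mm per row and watch Fx.

```bash
for k in 1; do python3 -m creep '{"dr":[[0,0,0],[0,0,0],[0,0,0],[0,0,0],[0,0,0],[0,0,0]],"translation":[[0,0.0045,0],[0,0.0045,0],[0,0.0045,0.0007],[0,0.0045,0.0007],[0,0,0],[0,0,0]],"claw":[5,5,5,5,5,5]}' >/dev/null; python3 -c 'from h import *;ang()'; done
python3 -m creep '{"dr":[[0,0,0],[0,0,0],[0,0,0],[0,0,0],[0,0,0],[0,0,0]],"translation":[[0,0.0045,0.0007],[0,0.0045,0.0007],[0,0.0045,0.0007],[0,0.0045,0.0008],[0,0,0],[0,0,0]],"claw":[5,5,5,5,5,5]}' >/dev/null; python3 -c 'from h import *;ang()'
```

```text
r 0.1356 th 1.695 dy 0.0011 Fx -2.8 Fy 1.9 Fz 1.8 w 0.0079 t 9.55
r 0.1356 th 1.739 dy 0.0010 Fx -1.4 Fy 3.3 Fz -0.1 w 0.0082 t 10.15
```

```bash
python3 -m creep '{"dr":[[0,0,0],[0,0,0],[0,0,0],[0,0,0],[0,0,0]],"translation":[[0,0.0045,0.0008],[0,0.0045,0.0008],[0,0.0045,0.0008],[0,0,0],[0,0,0]],"claw":[5,5,5,5,5]}' >/dev/null; python3 -c 'from h import *;ang()'
python3 -m creep '{"dr":[[0,0,0],[0,0,0],[0,0,0],[0,0,0]],"translation":[[0,0.0045,0.0009],[0,0.0045,0.0009],[0,0,0],[0,0,0]],"claw":[5,5,5,5]}' >/dev/null; python3 -c 'from h import *;ang()'
```

```text
r 0.1357 th 1.768 dy 0.0010 Fx -1.3 Fy 3.6 Fz -0.8 w 0.0079 t 10.65
r 0.1357 th 1.788 dy 0.0010 Fx -2.3 Fy 4.2 Fz 0.0 w 0.0078 t 11.05
```

```bash
python3 -m creep '{"dr":[[0,0,0],[0,0,0],[0,0,0],[0,0,0]],"translation":[[0,0.0045,0.0009],[0,0.0045,0.0009],[0,0,0],[0,0,0]],"claw":[5,5,5,5]}' >/dev/null; python3 -c 'from h import *;ang()'
```

```text
r 0.1358 th 1.809 dy 0.0010 Fx -1.4 Fy 3.6 Fz -0.9 w 0.008 t 11.45
```

```bash
python3 -m creep '{"dr":[[0,0,0],[0,0,0],[0,0,0],[0,0,0]],"translation":[[0,0.0044,0.001],[0,0.0044,0.001],[0,0,0],[0,0,0]],"claw":[5,5,5,5]}' >/dev/null; python3 -c 'from h import *;ang()'
```

```text
r 0.1359 th 1.828 dy 0.0010 Fx -1.9 Fy 4.5 Fz -0.4 w 0.0078 t 11.85
```

```bash
python3 -m creep '{"dr":[[0,0,0],[0,0,0],[0,0,0],[0,0,0]],"translation":[[0,0.0044,0.0011],[0,0.0044,0.0011],[0,0,0],[0,0,0]],"claw":[5,5,5,5]}' >/dev/null; python3 -c 'from h import *;ang()'
```

```text
r 0.1359 th 1.837 dy 0.0010 Fx -7.3 Fy 3.8 Fz 4.8 w 0.0082 t 12.25
```

```bash
python3 -m creep '{"dr":[[0,0,0],[0,0,0],[0,0,0]],"translation":[[0,0.003,0.0008],[0,0,0],[0,0,0]],"claw":[5,5,5]}' >/dev/null; python3 -c 'from h import *;ang()'
```

```text
r 0.1358 th 1.838 dy 0.0010 Fx -10.1 Fy 4.4 Fz 6.4 w 0.008 t 12.55
```

Contact is confirmed: Fx rose from -1.9 through -7.3 to -10 N while the leaf stopped advancing at about 1.835, well below 18 N. I release and lift.

```bash
python3 -m creep '{"dr":[[0,0,0],[0,0,0],[0,0,0],[0,0,0],[0,0,0]],"translation":[[0,0,0],[0,0,0],[0,0,0],[0,0,0],[0,0,0]],"claw":[26,26,26,26,26]}'
python3 -c 'from h import *;ang()'
```

```text
time: 13.05
tool_pos: [0.6067, -0.1714, 0.1638]
orientation: [2.445, 1.972, 0.0]
wrist_force: [0.5, 0.3, -0.7]
gripper_width: 0.0261
finger_force: 0.0
r 0.1360 th 1.856 dy 0.0007 Fx 0.4 Fy 0.4 Fz -0.7 w 0.0261 t 13.05
```

```bash
python3 -m creep '{"dr":[[0,0,0],[0,0,0],[0,0,0],[0,0,0],[0,0,0],[0,0,0],[0,0,0]],"translation":[[0,0,-0.05],[0,0,-0.1],[0,0,-0.1],[0,0,-0.07],[0,0,0],[0,0,0],[0,0,0]],"claw":[26,26,26,26,26,26,26]}' 
python3 - <<'E'
from h import *
t=bot.capture("scene");w=bot.capture("wrist")
save("mix2",np.hstack([cv2.resize(t[120:240,195:335],(400,343),interpolation=cv2.INTER_CUBIC),cv2.resize(w[100:320,180:437],(400,343),interpolation=cv2.INTER_CUBIC)]))
g=cv2.cvtColor(w,cv2.COLOR_RGB2HSV)
m=cv2.inRange(g,(10,90,60),(28,255,255))
for c in cv2.findContours(m,0,2)[0]:
    if cv2.contourArea(c)>8:
        (x,y),r=cv2.minEnclosingCircle(c);d=plane("wrist",x,y,.048);print((x,y,r),d,(d-PIN)@JX,(d-PIN)@JY)
ang()
E
```

```text
time: 13.75
tool_pos: [0.6058, -0.1708, 0.2582]
orientation: [-2.443, -1.971, 0.002]
wrist_force: [-0.8, 0.1, -0.6]
gripper_width: 0.026
finger_force: 0.0
(45.0, 419.0, 13.000100135803223) [-0.0634703  -0.59281158  0.048     ] -0.4559482095083188 -0.5538558418230194
(189.65383911132812, 182.34616088867188, 4.939086437225342) [ 0.5024849  -0.14890109  0.048     ] 0.0024493993824992026 0.00043058638454778126
(300.6065673828125, 157.16845703125, 20.551959991455078) [ 0.63058723 -0.14851012  0.048     ] 0.12752792218410325 0.028102273005325196
(417.7205810546875, 107.94117736816406, 42.01227951049805) [ 0.77334831 -0.11766474  0.048     ] 0.2604410013992563 0.0886520660189122
r 0.2279 th 1.735 dy 0.0011 Fx 0.3 Fy -1.0 Fz -0.4 w 0.0261 t 13.85
```

View pics/mix2.png

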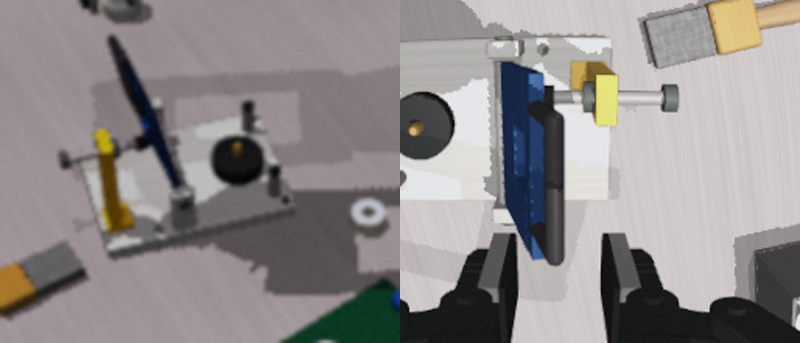

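Scene and wrist parts both show the leaf standing free, with the black tip touching its rear face (wrist part (548,95)). The pin measures (0.5025,-0.149). On to the follower.

```bash
python3 -m creep '{"dr":[[0,0,0],[0,0,0],[0,0,0],[0,0,0],[0,0,0],[0,0,0],[0,0,0],[0,0,0],[0,0,0],[0,0,0]],"translation":[[0.115,-0.058,0],[0.115,-0.058,0],[0.115,-0.058,0],[0.115,-0.058,0],[0.115,-0.058,0],[0.115,-0.058,0],[0.113,-0.056,0],[0,0,0.1],[0,0,0.1],[0,0,0.1]],"claw":[50,50,50,50,50,50,50,50,50,50]}' 
python3 -m creep '{"dr":[[0,0,0],[0,0,0],[0,0,0],[0,0,0],[0,0,0]],"translation":[[0,0,0.1],[0,0,0],[0,0,0],[0,0,0],[0,0,0]],"claw":[50,50,50,50,50]}' >/dev/null
cat >> h.py <<'E'
def white(w):
    g=cv2.cvtColor(w,cv2.COLOR_RGB2HSV);gr=cv2.inRange(g,(50,60,15),(90,255,180))
    c=max(cv2.findContours(gr,0,2)[0],key=cv2.contourArea);h=np.zeros(gr.shape,np.uint8);cv2.fillConvexPoly(h,cv2.convexHull(c),255)
    m=cv2.inRange(g,(0,0,130),(180,70,255))&h
    cs=[c for c in cv2.findContours(m,cv2.RETR_CCOMP,2)[0] if cv2.contourArea(c)>60]
    for c in cs:
        (x,y),r=cv2.minEnclosingCircle(c);e=cv2.fitEllipse(c);print("white",round(x,1),round(y,1),round(r,1),np.round(e[0],1),np.round(e[1],1),plane("wrist",*e[0],.021).round(4))
E
python3 - <<'E'
from h import *
go([.540,.090,.004]);w=bot.capture("wrist");save("w5",w);white(w)
E
```

```text
time: 14.85
tool_pos: [0.5384, 0.0907, 0.1683]
orientation: [-2.443, -1.974, 0.001]
wrist_force: [2.1, -0.7, 0.6]
gripper_width: 0.0501
finger_force: 0.0
t 15.35 tool shift share [-1.000e-04 -2.100e-03  4.587e-01] turn share [ 0.0021 -0.0004  0.0011] F [-0.3  0.1 -0.4] w 0.0499 tcp [0.5402 0.0899 0.1416]
white 281.6 202.1 21.2 [282.  202.8] [39.3 41.1] [0.5401 0.0894 0.021 ]
white 281.9 203.3 7.3 [282.  203.3] [13.3 14.1] [0.54   0.0889 0.021 ]
white 318.8 83.6 26.6 [316.9  86.1] [42.6 54.9] [0.5876 0.1779 0.021 ]
```

View pics/w5.png

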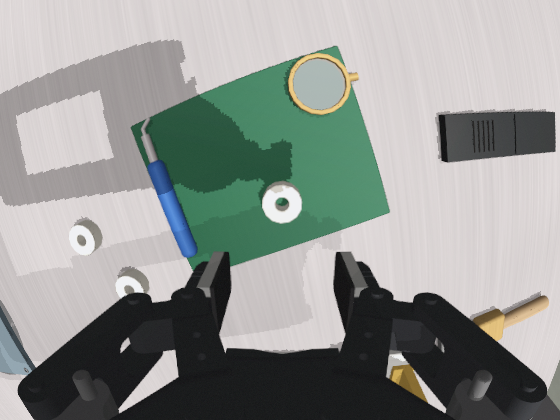

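The follower's ring is centred at (282,203), i.e. (0.540,0.089) at the expected height. Its outline and bore ratio fit 34/12 mm, and the knife is over 70 mm away. Descend.

```bash
python3 -m creep '{"dr":[[0,0,0],[0,0,0],[0,0,0],[0,0,0],[0,0,0],[0,0,0],[0,0,0],[0,0,0],[0,0,0],[0,0,0]],"translation":[[0,-0.002,0.1],[0,0,0.1],[0,0,0.1],[0,0,0.08],[0,0,0.04],[0,0,0.02],[0,0,0.01],[0,0,0],[0,0,0],[0,0,0]],"claw":[50,50,50,50,50,50,50,50,50,50]}' 
python3 -c 'from h import *;go([.540,.0892,.004])'
```

```text
time: 16.4
tool_pos: [0.5391, 0.0901, 0.0058]
orientation: [2.444, 1.972, 0.002]
wrist_force: [-0.7, -0.3, 0.5]
gripper_width: 0.0498
finger_force: 0.0
t 16.4 tool shift share [-0.0024  0.0036  0.006 ] turn share [ 0.0012 -0.0002  0.0011] F [-0.7 -0.3  0.5] w 0.0498 tcp [0.5391 0.0901 0.0058]
```

```bash
python3 -m creep '{"dr":[[0,0,0],[0,0,0],[0,0,0],[0,0,0],[0,0,0],[0,0,0],[0,0,0],[0,0,0]],"translation":[[-0.002,0.003,0.006],[0,0,0],[0,0,0],[0,0,0],[0,0,0],[0,0,0],[0,0,0],[0,0,0]],"claw":[50,28,28,28,28,28,28,28]}' 30
python3 -m creep '{"dr":[[0,0,0],[0,0,0],[0,0,0],[0,0,0],[0,0,0],[0,0,0],[0,0,0]],"translation":[[0,0,-0.05],[0,0,-0.1],[0,0,-0.1],[0,0,-0.08],[0,0,0],[0,0,0],[0,0,0]],"claw":[28,28,28,28,28,28,28]}'
python3 - <<'E'
from h import *
p=PIN+.0015*JX;p[2]=.11;go(p)
E
```

```text
time: 17.2
tool_pos: [0.5393, 0.0893, 0.0034]
orientation: [2.445, 1.973, 0.0]
wrist_force: [-0.8, 0.2, 5.0]
gripper_width: 0.031
finger_force: 30.1
time: 17.9
tool_pos: [0.538, 0.0894, 0.1006]
orientation: [-2.444, -1.972, 0.003]
wrist_force: [-0.0, -0.0, 0.5]
gripper_width: 0.031
finger_force: 29.9
t 17.9 tool shift share [-0.803   0.0488 -0.031 ] turn share [-0.0017  0.0003  0.0011] F [-0.  -0.   0.5] w 0.031 tcp [0.538  0.0894 0.1006]
```

Gripped and lifted. The width reads 31 mm where 34 was expected, so I check the roller in hand numerically while the green mat is still behind it.

```bash
python3 - <<'E'
from h import *
m=bot.camera_model("wrist");K=np.array(m["mtx"]);Ci=np.linalg.inv(np.array(m["T_tool_cam"]))
def proj(p):
    c=Ci[:3,:3]@p+Ci[:3,3];th=np.arccos(c[2]/np.linalg.norm(c));f=np.hypot(*c[:2]);return K[0,2]+K[0,0]*th*c[0]/f,K[1,2]+K[1,1]*th*c[1]/f
for z in(-.0178,.0004):
  print("expect z",z,"centre",np.round(proj(np.array([0,0,z])),1),"rim+x",np.round(proj(np.array([.017,0,z])),1),"rim-x",np.round(proj(np.array([-.017,0,z])),1),"bore+x",np.round(proj(np.array([.006,0,z])),1),"bore-x",np.round(proj(np.array([-.006,0,z])),1))
w=bot.capture("wrist");g=cv2.cvtColor(w,cv2.COLOR_RGB2HSV)
np.save("hold.npy",w)
print("col 282:",[(v,*w[v,282]) for v in range(230,380,5)])
for v in(270,285,300):print(v,[(u,int(w[v,u].max()),int(g[v,u,1])) for u in range(225,340,6)])
E
```

```text
expect z -0.0178 centre [282.4 284. ] rim+x [282.4 248.3] rim-x [282.3 315.7] bore+x [282.4 271.8] bore-x [282.4 295.6]
expect z 0.0004 centre [282.3 265.7] rim+x [282.4 233.1] rim-x [282.3 295.4] bore+x [282.4 254.5] bore-x [282.3 276.6]
col 282: [(230, np.uint8(62), np.uint8(118), np.uint8(90)), (235, np.uint8(62), np.uint8(118), np.uint8(89)), (240, np.uint8(131), np.uint8(128), np.uint8(120)), (245, np.uint8(125), np.uint8(122), np.uint8(116)), (250, np.uint8(141), np.uint8(138), np.uint8(130)), (255, np.uint8(179), np.uint8(175), np.uint8(166)), (260, np.uint8(178), np.uint8(174), np.uint8(165)), (265, np.uint8(178), np.uint8(174), np.uint8(166)), (270, np.uint8(178), np.uint8(174), np.uint8(165)), (275, np.uint8(205), np.uint8(199), np.uint8(198)), (280, np.uint8(134), np.uint8(129), np.uint8(123)), (285, np.uint8(124), np.uint8(121), np.uint8(114)), (290, np.uint8(125), np.uint8(122), np.uint8(116)), (295, np.uint8(132), np.uint8(128), np.uint8(121)), (300, np.uint8(184), np.uint8(181), np.uint8(173)), (305, np.uint8(240), np.uint8(242), np.uint8(236)), (310, np.uint8(240), np
[... 930 characters left out ...]
15, 166, 18), (321, 23, 11), (327, 95, 11), (333, 94, 8), (339, 39, 20)]
285 [(225, 60, 0), (231, 130, 4), (237, 35, 7), (243, 24, 21), (249, 178, 19), (255, 178, 19), (261, 178, 19), (267, 164, 20), (273, 121, 19), (279, 125, 20), (285, 126, 22), (291, 124, 23), (297, 170, 20), (303, 178, 19), (309, 178, 19), (315, 178, 19), (321, 24, 21), (327, 34, 8), (333, 129, 6), (339, 75, 0)]
300 [(225, 28, 27), (231, 31, 16), (237, 36, 14), (243, 25, 10), (249, 178, 9), (255, 177, 17), (261, 178, 19), (267, 178, 19), (273, 178, 19), (279, 194, 13), (285, 178, 19), (291, 178, 19), (297, 177, 19), (303, 204, 10), (309, 178, 19), (315, 171, 10), (321, 21, 12), (327, 36, 21), (333, 27, 0), (339, 30, 26)]
```

The roller is held upright: its face is evenly lit at columns 246–318, with the bore around (282,287). To cancel calibration bias I hover over the pin so that it appears where the follower did (about (282,203)), at the same camera height above it.

```bash
python3 -m creep '{"dr":[[0,0,0],[0,0,0],[0,0,0],[0,0,0],[0,0,0],[0,0,0],[0,0,0],[0,0,0],[0,0,0],[0,0,0]],"translation":[[0,0,-0.076],[0,0,-0.076],[-0.1,0.008,-0.075],[-0.134,0.008,0],[-0.134,0.008,0],[-0.134,0.008,0],[-0.134,0.008,0],[-0.1,0.009,0],[-0.067,0,0],[0,0,0]],"claw":[28,28,28,28,28,28,28,28,28,28]}' >/dev/null
python3 -m creep '{"dr":[[0,0,0],[0,0,0],[0,0,0],[0,0,0],[0,0,0],[0,0,0]],"translation":[[0,0,0],[0,0,0],[0,0,0],[0,0,0],[0,0,0],[0,0,0]],"claw":[28,28,28,28,28,28]}'
cat >> h.py <<'E'
def brass(lo=(8,80,60)):
    w=bot.capture("wrist");g=cv2.cvtColor(w,cv2.COLOR_RGB2HSV)
    m=cv2.inRange(g,lo,(32,255,255))
    for c in cv2.findContours(m,0,2)[0]:
        if cv2.contourArea(c)>6:
            (x,y),r=cv2.minEnclosingCircle(c)
            if abs(x-282)<80 and y<330:
                d=plane("wrist",x,y,.048);print("brass",round(x,1),round(y,1),round(r,1),cv2.boundingRect(c),d.round(4),(d-PIN)@JX,(d-PIN)@JY)
    return w
E
python3 - <<'E'
from h import *
w=brass();p=PIN+.0015*JX;p[2]=.08;go(p)
c=w[180:230,262:302]
np.set_printoptions(linewidth=250)
print(w[185:225:2,264:302:2].max(2));print(cv2.cvtColor(w,cv2.COLOR_RGB2HSV)[185:225:2,264:302:2,1])
E
```

```text
time: 19.55
tool_pos: [0.5027, -0.1488, 0.1703]
orientation: [2.444, 1.973, 0.0]
wrist_force: [0.2, -0.3, -0.5]
gripper_width: 0.0307
finger_force: 29.9
brass 279.5 201.0 6.5 (274, 195, 11, 13) [ 0.5006 -0.148   0.048 ] 0.0004135665804373014 0.0009322108941077098
t 19.6 tool shift share [-0.0014 -0.0039  0.3009] turn share [0.0001 0.     0.0015] F [-0.7  0.  -0.2] w 0.0309 tcp [ 0.5027 -0.1489  0.1703]
[[ 45  71  70  83  86  84  85  86  87  87  88  88  90  90  90  90  92  92  93]
 [ 80  81  80  83  83  84  85  85  86  87  88  89  88  90  88  89  92  92  91]
 [ 80  81  81  81  82  84  85  84  86  86  87  87  89  89  90  90  92  91  92]
 [ 79  81  80  80  82  83  84  82  85  84  85  87  87  88  88  87  89  90  90]
 [ 80  80  80  80  68  61  45  55  84  85  86  85  86  87  87  89  87  90  90]
 [ 78  78  81  81  62  46  56  80  87  87  85  86  86  86  88  88  88  89  88]
 [ 79  80  81  81  77  46  94 102 104  97  91  85  86  88  87  87  87  88  89]
 [ 79  79  79  81  42  62 108 128 136 127  98  85  86  85  85  86  87  88  87]
 [ 78  79  79  79  81  79 114 203 207 167 115  84  85  86  87 
[... 1767 characters left out ...]
 0   7   7   0  57 119 123  81   0   0   3   3   6   6   3   3   0]
 [  4   4   4   4   0   4   0   4   0   0   3   3   7   3   6   3   3   3   3]
 [  0   4   4   4   4   0   4   4   4   4   7   3   7   7   7   0   3   7   0]
 [  4   4   8   4   4   4   7   7   0  11   7   4   7   7   3   7   0   3   3]
 [  4   8   8   8   4   4   4   4   7   7   4  11   7   7   3   4   7   3   3]
 [  8   8  11   8   8   4   7   4  11   4   4   4   0   4   0   0   3   0   3]
 [  8   8   8  11   8  11   4   4   4   7   0   4   0   4   0   0   3   6   6]
 [  4   8   4   8   8   4   4   4   7   0   4   0   4   4   0   4   2   7   7]
 [  6   2   4   4   4   0   4   0   4   4   4   4   0   4   8   5   6   6   6]]
```

The pin's top disk is at (279.5,202.8), where the follower was at (282,203). So the tool must go -2.2 mm along tool y and -1.1 mm along tool x. I descend to just above the pin.

```bash
python3 -m creep '{"dr":[[0,0,0],[0,0,0],[0,0,0],[0,0,0],[0,0,0],[0,0,0],[0,0,0],[0,0,0],[0,0,0],[0,0,0]],"translation":[[-0.0037,-0.0073,0],[0,0,0.08],[0,0,0.1],[0,0,0.1],[0,0,0.06],[0,0,0.03],[0,0,0],[0,0,0],[0,0,0],[0,0,0]],"claw":[28,28,28,28,28,28,28,28,28,28]}' >/dev/null
python3 - <<'E'
from h import *
w=brass((8,60,30));p=PIN+.0004*JX-.0006*JY;p[2]=.0344;go(p)
np.set_printoptions(linewidth=250)
g=cv2.cvtColor(w,cv2.COLOR_RGB2HSV)
print(w[268:306:3,258:310:3].max(2));print(g[268:306:3,258:310:3,1])
E
```

```text
t 20.65 tool shift share [ 0.0017 -0.0023  0.0857] turn share [0.0012 0.0004 0.0012] F [-0.4  0.5  0.2] w 0.0309 tcp [ 0.5008 -0.1501  0.0601]
[[159 160 160 159 159 160 159 159 160 159 160 159 160 160 159 159 160 160]
 [160 160 159 160 159 159 159 158 156 158 159 159 160 159 159 159 159 160]
 [160 160 159 159 159 153  69  55  55  56  84 153 160 160 159 159 159 158]
 [159 160 158 159 138 102  53  54  54  54  66 106 145 159 159 158 159 159]
 [158 159 160 156 101 106 107 106 106 108 109 107 105 159 159 160 159 159]
 [159 159 159 146 102 107 107 109 109 110 110 108 105 150 159 159 159 159]
 [159 159 160 146 103 106 108 109 109 110 109 108 106 153 159 158 160 159]
 [159 159 159 153 111 106 109 109 110 109 109 108 117 154 160 159 160 159]
 [160 160 158 159 141 112 109 109 110 110 110 116 151 160 159 160 160 160]
 [159 159 159 159 160 149 123 120 116 123 127 154 159 159 159 159 159 158]
 [160 158 159 159 159 159 159 159 157 158 158 159 159 159 159 159 159 160]
 [159 159 159 159 159 159 223 223 159 158 178 183 223 223 159 159 160 159]
 [158 159 160 159 159 200 210 222 223 223 222 223 222 222 223 222 222 217]]
[[19 19 21 19 19 21 21 19 21 19 21 19 21 19 19 19 21 21]
 [19 19 19 21 18 21 21 19 20 21 21 19 21 21 19 19 19 21]
 [21 21 19 21 21 20 11  9  5  9 15 20 21 21 21 19 19 19]
 [19 21 19 19 20 20 10  5  5  5  4 22 19 21 21 19 21 19]
 [19 21 21 20 20 24 24 22 24 24 21 21 22 19 21 21 19 19]
 [19 21 19 21 23 24 21 21 21 23 21 19 24 22 21 21 19 19]
 [21 19 21 21 25 19 24 23 21 23 23 21 24 22 21 19 21 21]
 [21 19 21 20 23 22 21 23 21 21 23 24 22 18 21 19 21 19]
 [21 19 19 21 22 23 23 23 21 19 21 20 20 21 19 21 21 21]
 [21 19 21 21 21 21 21 21 22 23 22 22 19 21 21 19 19 21]
 [21 19 19 19 21 19 21 21 18 18 19 21 19 19 21 19 21 21]
 [19 21 21 19 21 21  6  7 19 21 13 11  6  6 21 19 21 19]
 [19 19 21 19 21  8  6  6  7  7  6  7  6  6  7  6  5  7]]
```

```bash
python3 -m creep '{"dr":[[0,0,0],[0,0,0],[0,0,0],[0,0,0],[0,0,0],[0,0,0],[0,0,0]],"translation":[[0.0017,-0.0023,0.01],[0,0,0.01],[0,0,0.01],[0,0,0.01],[0,0,0.01],[0,0,0],[0,0,0]],"claw":[28,28,28,28,28,28,28]}'
python3 -c '
from h import *
p=PIN+.0004*JX-.0006*JY;p[2]=.0344;go(p)'
```

```text
time: 21.35
tool_pos: [0.4996, -0.1491, 0.044]
orientation: [-2.445, -1.973, 0.0]
wrist_force: [0.6, 1.0, -0.3]
gripper_width: 0.0313
finger_force: 29.9
t 21.35 tool shift share [-0.0006  0.0024  0.032 ] turn share [-0.0002 -0.0001  0.0011] F [ 0.6  1.  -0.3] w 0.0313 tcp [ 0.4996 -0.1491  0.044 ]
```

No contact force 4 mm below the pin's top, so the bore is over the pin. I continue gently.

```bash
python3 -m creep '{"dr":[[0,0,0],[0,0,0],[0,0,0],[0,0,0],[0,0,0],[0,0,0],[0,0,0]],"translation":[[0,0.001,0.007],[0,0,0.007],[0,0,0.007],[0,0,0.007],[0,0,0],[0,0,0],[0,0,0]],"claw":[28,28,28,28,28,28,28]}'

```

```text
time: 22.05
tool_pos: [0.5, -0.1493, 0.0358]
orientation: [2.445, 1.973, 0.0]
wrist_force: [0.0, -0.2, 0.2]
gripper_width: 0.0307
finger_force: 29.9
```

```bash
python3 -m creep '{"dr":[[0,0,0],[0,0,0],[0,0,0],[0,0,0],[0,0,0]],"translation":[[0,0,0.004],[0,0,0.003],[0,0,0],[0,0,0],[0,0,0]],"claw":[28,28,28,28,28]}'

```

```text
time: 22.55
tool_pos: [0.5001, -0.1493, 0.0343]
orientation: [2.445, 1.972, 0.0]
wrist_force: [-2.2, 1.0, 5.4]
gripper_width: 0.0311
finger_force: 30.5
```

Contact with the pad: Fz is 5.4 N at TCP z = 0.0343, the expected seated height. Release (modest opening) and rise.

```bash
python3 -m creep '{"dr":[[0,0,0],[0,0,0],[0,0,0],[0,0,0],[0,0,0]],"translation":[[0,0,0],[0,0,0],[0,0,0],[0,0,0],[0,0,0]],"claw":[46,46,46,46,46]}'
python3 -m creep '{"dr":[[0,0,0],[0,0,0],[0,0,0],[0,0,0],[0,0,0],[0,0,0],[0,0,0],[0,0,0],[0,0,0],[0,0,0]],"translation":[[0,0,-0.02],[0,0,-0.05],[0,0,-0.1],[0,0,-0.1],[0,0,-0.1],[0,0,-0.06],[0,0,0],[0,0,0],[0,0,0],[0,0,0]],"claw":[46,46,46,46,46,46,46,46,46,46]}'
python3 - <<'E'
from h import *
w=brass((8,80,60));g=cv2.cvtColor(w,cv2.COLOR_RGB2HSV)
m=cv2.inRange(g,(0,0,135),(180,70,255));
for c in cv2.findContours(m,0,2)[0]:
    if 400<cv2.contourArea(c)<4000:
        (x,y),r=cv2.minEnclosingCircle(c);e=cv2.fitEllipse(c)
        if abs(x-282)<60:
            print("white",round(x,1),round(y,1),round(r,1),np.round(e,1).tolist() if 0 else (np.round(e[0],1),np.round(e[1],1)))
            for z in(.052,.062):d=plane("wrist",*e[0],z)-PIN;print(z,d@JX,d@JY)
go(PIN+[0,0,.0344])
# top & scene views: pin, roller and leaf
for n in("scene","top"):
    i=bot.capture(n);g=cv2.cvtColor(i,cv2.COLOR_RGB2HSV);save(n+"_end",i)
    b=cv2.inRange(g,(105,110,30),(125,255,255))
    for c in cv2.findContours(b,0,2)[0]:
        if 20<cv2.contourArea(c)<3000:print(n,"blue",cv2.boundingRect(c))
E
```

```text
time: 23.05
tool_pos: [0.4999, -0.1492, 0.0335]
orientation: [-2.445, -1.973, 0.0]
wrist_force: [0.0, -1.0, 0.2]
gripper_width: 0.0461
finger_force: 0.0
time: 24.05
tool_pos: [0.4991, -0.1488, 0.1613]
orientation: [-2.443, -1.971, 0.002]
wrist_force: [0.9, 0.6, -0.8]
gripper_width: 0.046
finger_force: 0.0
brass 284.0 204.7 5.3 (279, 201, 11, 9) [ 0.5004 -0.1493  0.048 ] 0.0005350439732559114 -0.0004444788574304175
t 24.1 tool shift share [0.0006 0.0033 0.4235] turn share [-0.0016 -0.0005  0.0011] F [-0.7 -0.5 -0.6] w 0.0461 tcp [ 0.4993 -0.1489  0.1615]
scene blue (524, 409, 22, 11)
scene blue (206, 346, 115, 74)
scene blue (332, 222, 25, 27)
scene blue (244, 156, 13, 29)
top blue (205, 260, 40, 9)
top blue (321, 183, 27, 25)
```

```bash
python3 - <<'E'
from h import *
w=bot.capture("wrist");g=cv2.cvtColor(w,cv2.COLOR_RGB2HSV)
m=cv2.inRange(g,(0,0,110),(180,90,255));h=np.zeros(m.shape,np.uint8);cv2.circle(h,(284,204),29,255,-1)
for c in cv2.findContours(m&h,cv2.RETR_CCOMP,2)[0]:
    if cv2.contourArea(c)>40:
        e=cv2.fitEllipse(c);d=plane("wrist",*e[0],.052)-PIN;print(cv2.contourArea(c),cv2.boundingRect(c),np.round(e[0],1),np.round(e[1],1),d@JX,d@JY)
np.set_printoptions(linewidth=250)
print(w[172:240:4,252:318:3].max(2))
# expected face diameter in px when seated
m_=bot.camera_model("wrist");s=bot.state();print("tcp",s["tool_pos"])
for z in(.052,.062,.066):
    a=plane("wrist",264,205,z);b=plane("wrist",304,205,z);print(z,"40px =",np.linalg.norm(a-b)*1000,"mm")
E
```

```text
181.0 (257, 204, 57, 30) [283.  199.1] [59.8 64.6] 0.000251528997828838 0.005009399739624838
1366.5 (263, 183, 42, 44) [283.  205.2] [40.7 43. ] 0.0002914589466655234 -0.00013803778139331592
108.0 (276, 199, 15, 12) [283.1 204.7] [10.3 14.5] 0.000327599524140834 0.0003223984816644792
[[175 175 175 175 175 162  56  20  31  40  40  37  38  28  23 136 230 229 229 229 229 230]
 [176 175 175 175 105  34  47  47  46  44  47  47  45  47  79  84  26 202 229 229 229 229]
 [229 177 176  35  45  46  46  45  45  46  45  46  45  46  88  89  90  75 178 229 230 229]
 [196 176  80  73  44  44  44  46 105 119 118 119 107  95  88  87  88  91  93 214 230 230]
 [178 151  75  67  44  44 107 122 164 188 194 196 177 144 115  94  89  90  91  74 229 230]
 [175  76  74  44  44 107 182 196 195 196 195 210 218 230 194 166 100  87  87  88 212 229]
 [175  71  69  43  86 226 230 209 195 218 195 229 229 229 229 229 215  87  87  89 144 229]
 [196  74  64  44 210 229 229 229 229 199 143 168 228 230 229 229 229  91  86  88  77 230]
 [229  72  67  42 230 230 229 230 170 122 220 219 110 225 229 229 230 197  85  87 132 2
[... 178 characters left out ...]
29 230]
 [220 220 186  63  68 227 227 227 227 227 227 228 228 228 228 229 203  72  73 222 224 229]
 [217 217 217 185  63  84 226 227 227 226 226 227 227 228 228 205  71  68 217 222 222 226]
 [217 217 217 218 218 135  63 155 225 226 227 227 227 205  82  68 191 222 222 223 223 223]
 [219 219 219 219 219 220 220 216 186  60  61  59  58 204 221 221 222 221 222 222 222 222]
 [147 198 218 218 218 219 219 218 219 220 220 220 220 221 221 221 222 223 222 222 222 223]
 [144 100  88 157 217 217 217 218 218 218 217 218 218 219 219 219 219 219 221 220 220 220]]
tcp [ 0.49966729 -0.14911164  0.1620078 ]
0.052 40px = 32.255286473102466 mm
0.062 40px = 30.97777257527776 mm
0.066 40px = 30.466767016147983 mm
```

The roller's face measures 42 px, which is 33.9 mm at z = 0.052, so it is seated. The ring is concentric on the black pad with the brass pin inside the bore. The gripper is clear, and I hand in.

```bash
python3 -c '
from station import bot
print(bot.finish_job())'
```

```text
the job is handed in; nothing more can be done
None
```

I handed the job in at about 24 s: the leaf stands against its stop (pressed to about 10 N at the bar, measured hinge angle about 1.84 rad), the follower from the mat is seated on the pin, and I moved nothing else; no verdict was returned.

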